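Prop the cooling cabinet's vent door on its stay

ROBOT

A 6-joint arm with a two-finger parallel gripper is mounted at the origin on the work surface. World frame = base frame: x ahead of the robot, y to its left, z up, the work surface at z = 0. Lengths are in m, angles in degrees, forces in N, time in s.
With the tool pointing down it reaches from about 0.4 to 0.825 m from the base axis. Payload 7 kg.
Tool frame: the origin (TCP) lies on the centre line of the jaws, within the pads' length; the fingertips stand 14 mm ahead of it and the grasp point (between the pads) lies 5 mm behind it; z points along the fingers, y is the line along which they close (so a half turn about z gives the same grasp; the last joint's range is limited). The gripper opens to 88 mm and grips with 3 to 60 N. Pads are 19 mm wide; open, the fingers measure 130 mm over their backs; the gripper's body (78 mm by 193 mm) begins 47 mm behind the grasp point.
Start: joints at [-58.264, 20.546, 0.682, 0, -70.136, -16.507], TCP at [0.177, -0.651, 0.241] pointing down, gripper open.
Joint ranges: [-176.03, 176.03], [-82.01, 121.73], [-58.28, 71.71], [-173.87, 95.51], [-174.79, -0.11], [-173.66, 173.66]. Speed limits (degrees/s): [136.94, 136.94, 172.46, 180, 180, 180].

INTERFACE

Orientations are given as [roll, pitch, yaw] about the fixed x, y, z axes, in that order (R = Rz(yaw) Ry(pitch) Rx(roll)).
In Python, from plant import r gives the robot as it stands.
- The arm moves only by the tool send_rows, never from a script. Its argument "steps" is a list of rows, each an object with "dp": the shift along the tool's x, y, z in mm, a list of three; "roll": the turn about the tool's z in rad; "jaw": the opening in per cent of the stroke, from 0 (shut) to 100 (fully open). In form: [{"dp": [tx, ty, tz], "roll": roll, "jaw": jaw}, ...]. A call has 1 to 5 rows; each row is the pose to reach, as a shift and turn from the pose commanded when the call began, along the tool's axes at that moment; what a row does not reach only later rows make up. A row lasts 1/8 s, in which the tool goes at most 62.5 mm and 10.7 degrees, less where a joint would pass 70% of its speed; a pose out of reach is approached as far as the arm can. A call with a gripper value outside its range is refused whole. The fingers move at their own pace and stop on an object; "newtons" is the grip in N (left out, the last holds). Time passes only in rows, so rows that repeat a pose let the fingers close. It gives the time, the measured TCP pose, the force, the opening and the grip force at its end, in the units of the state.
- r.get_state(): the state, without advancing time (a new reading comes with each control period).
- r.capture(name): name is "side" or "top" or "wrist"; returns a dict with "image" (420x560x3 uint8, blue, green, red), "K" (3x3 intrinsics, pixels), "dist" ([k1, k2, p1, p2, k3] as OpenCV has them; the pictures are not rectified), "rvec" (rotation vector, rad) and "tvec" (3), from world to camera coordinates, as OpenCV has them. Camera axes: x right, y down, z forward; pixel columns grow to the right and rows downward; lengths in m; the calibration is good to about 2 mm. A picture is of the moment at which its call begins. There is no depth.
- r.close_job(): hands the job in; it is judged then, once.
The state is a dict: "time_s": time; "joints": joint angles; "qd": joint speeds; "joint_torque": joint torques, N m; "tcp_pos": TCP position; "eef_rot": TCP orientation; "contact_force": force on the tool from outside, world axes, zero at the start; "moment": the same for the moment, N m; "gripper_width": finger opening in m; "gripper_force": force on a finger pad.
Only numpy, scipy, OpenCV 4.12 (cv2) and the standard library are available. Lean on these libraries where they do the work, as an engineer would, in place of code of your own. Each camera call takes 0.05 s, during which the arm holds its last target. There are 200 camera calls.

TASK

Prop the vent door of the cooling cabinet open with its red stay bar: take the bar by its black knob, push the door open with it, and put the middle of its three holes over the brass peg on the cabinet roof, fully down, then let go so that the door hangs on the peg. The peg may sit anywhere along its short slot, so feel for it with a light hand (no more than about 2.5 kg on the peg), and leave everything else on the cabinet and bench where it is.

Things in the scene. Friction and masses are not known exactly. Their poses are not given: they have to be found in the camera images.
- cabinet: Bench-top steel cooling cabinet, 300 deep, 400 wide, roof 170 above the bench, fixed. Origin on the bench under the middle of the front, in the door's plane; x points back into the cabinet (away from the robot), y left, z up. Vent door at the left of its front, red control panel at the right (y -98 to -210).
- door (a joint): Aluminium vent door, 240 wide, hinged upright at its left edge (cabinet frame x 0, y 150). 0 = shut (as it starts), grows (rad) as the right edge swings out towards the robot; stop at 0.95. A spring shuts it slowly, damped (1.5 N m s): 0.5 N m when shut, 0.85 at 0.46 rad, about 4.5 N at the bar. With the bar's middle hole on the peg it stands at 0.36 to 0.56.
- stay_pivot (a point): Bar's joint on the door top, 190 from the hinge axis along the door (cabinet frame x 0, y -40 when shut), at the bar's underside, 174 above the bench. Here the bar swings freely 1.3 rad either way from square to the door, its knob end lifts up to 0.7 rad, and the pivot, sprung down, can ride up 8 (4 N to start, then 1.2 N per mm), so a bar pressed down upon the peg yields.
- stay: Red flat steel stay bar, 26 wide, 5 thick, reaching 221 from its pivot, about 160 g. Origin on the pivot, underside; x runs along the bar to the knob, z up. Three round 11 through holes at 80, 125 and 170, knob at 205. Starts level, turned to the right, clear of the peg. Moving the knob moves bar and door together: pushed towards the robot, the bar opens the door.
- stay_lift (a joint): How far the bar's knob end is lifted (rad): 0 = level, its underside 1 above the peg plate, which is also its lower stop and how it lies when seated on the peg. Resting on top of the peg with the middle hole's neighbourhood it reads about 0.1.
- stay_knob (a point): Middle of the bar's upright round black knob, 16 diameter, 36 tall, standing on the bar: 205 along the bar from the pivot, 18 above the bar's top face and 18 below the knob's top.
- hole_mid (a point): Centre of the bar's middle hole (the one to use), at the underside of the bar, 125 from the pivot.
- plate: Aluminium plate fixed on the cabinet roof, 70 by 26, 3 thick, slotted along cabinet x; origin at its middle, on the roof (cabinet frame x 40, y -20, z 170), axes as the cabinet's. On its centre line stands an upright brass peg, 8 diameter, flat-topped with a 0.5 bevel, 13 tall above the plate, clamped anywhere from 17 before to 17 behind the origin along x; the peg is not measured.
- timer: White kitchen timer 50 by 60 by 20 on the cabinet roof; leave it. Origin at its underside.
- tin: Small round tin, 60 diameter, 45 tall, on the cabinet roof; leave it. Origin at its underside.
- flask: Dark steel flask, 68 diameter, 210 tall; leave it. Origin at its underside.
- wash_bottle: White bottle, 60 diameter, 170 tall; leave it. Origin at its underside.
- bowl: White bowl, 120 across, 50 tall; leave it. Origin at its underside.
- mug: Blue mug, 80 diameter, 90 tall; leave it. Origin at its underside.
- mouse: Round black computer mouse, 60 across, 34 tall; leave it. Origin at its underside.

How it is judged:
By the outcome, as a careful person would: the job done as asked, in the order asked, and still so for the second after the job is handed in, with the robot touching nothing.
It also fails if it takes over 72 s, if anything falls off the work surface, if the arm or the gripper's body presses on something with over 40 N, if the wrist force passes 120 N, or if a joint passes its speed limit or range.

## Working session

There is one attempt and no reset: what is moved stays moved. The work goes in short steps, Python scripts to look and compute and a tool call to move; the robot and the scene stay as the last step left them, time stands still between calls to the robot, and variables do not carry over. Pictures are saved under pics/ and viewed, at most 10 in all, crops included, and the job is handed in when it is done.

Besides the shell and the picture viewer there is one more tool, called after "Call:" as a command line: name --argument value ..., lists and objects as JSON in quotes. send_rows: Moves the arm, as the interface text tells. Its arguments: {"type":"object","properties":{"steps":{"type":"array","items":{"type":"object","properties":{"dp":{"type":"array","items":{"type":"number"}},"roll":{"type":"number"},"jaw":{"type":"number"}}}},"newtons":{"type":"number"}},"required":["steps"]}

```bash
mkdir -p pics; ls; python3 - <<'E'
from plant import r
import cv2,numpy as np
s=r.get_state(); print({k:np.round(v,3).tolist() for k,v in s.items()})
for n in ("side","top"):
    c=r.capture(n); cv2.imwrite(f"pics/{n}0.png",c["image"])
    R=cv2.Rodrigues(np.array(c["rvec"],float))[0]; print(n,(-R.T@np.array(c["tvec"]).ravel()).round(3),R.round(2).tolist(),np.array(c["K"]).round(1).tolist())
E
```

```text
pics
{'time_s': 0.0, 'joints': [-58.263, 20.59, 0.633, -0.02, -70.136, -16.506], 'qd': [-0.021, -0.093, -0.035, 0.022, -0.004, 0.091], 'joint_torque': [0.0, -58.272, 29.305, 6.997, 0.007, -0.0], 'tcp_pos': [0.177, -0.651, 0.24], 'eef_rot': [179.905, -0.008, -164.776], 'contact_force': [-0.142, -0.492, 0.63], 'moment': [-0.023, -0.035, 0.003], 'gripper_force': 0.0, 'gripper_width': 0.088}
side [-0.011  0.716  0.656] [[-0.8, -0.59, 0.01], [-0.31, 0.41, -0.86], [0.5, -0.69, -0.52]] [[379.0, 0.0, 285.5], [0.0, 379.0, 213.7], [0.0, 0.0, 1.0]]
top [0.292 0.031 1.429] [[-0.01, -1.0, 0.01], [-0.99, 0.01, -0.15], [0.15, -0.01, -0.99]] [[520.0, 0.0, 282.0], [0.0, 520.0, 209.9], [0.0, 0.0, 1.0]]
```

View pics/side0.png

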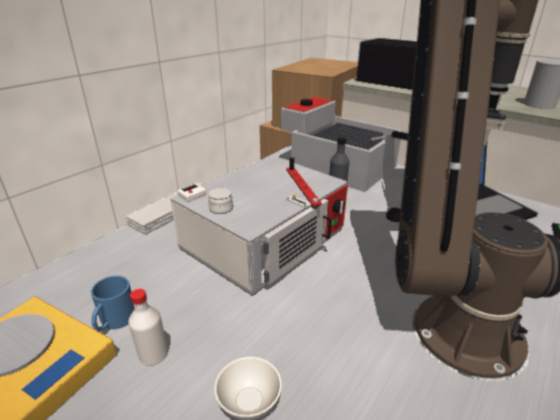

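View pics/top0.png

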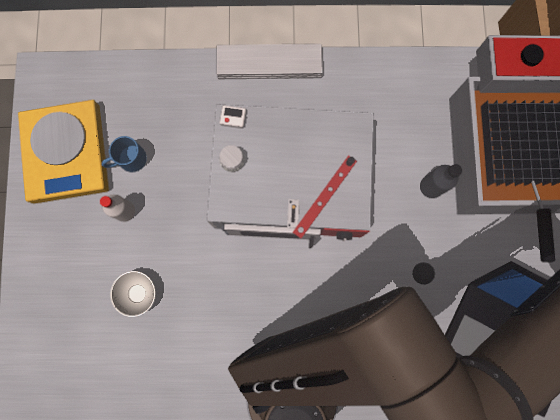

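The side view shows the red bar from its pivot near (317,202) to the knob near (292,163). In the top view the pivot is near (298,234), the knob near (350,160) and the plate near (293,213), with the roof corners at about (207,221), (370,230), (373,113) and (215,105).

```bash
cat > h.py <<'E'
import cv2,numpy as np
from plant import r
def ray(c,uv):
    R=cv2.Rodrigues(np.array(c["rvec"],float))[0]; t=np.array(c["tvec"],float).ravel()
    p=cv2.undistortPoints(np.array(uv,float).reshape(1,1,2),np.array(c["K"],float),np.array(c["dist"],float)).ravel()
    d=R.T@np.array([p[0],p[1],1]); return -R.T@t,d/np.linalg.norm(d)
def onz(c,uv,z):
    o,d=ray(c,uv); return o+d*(z-o[2])/d[2]
def tri(c1,u1,c2,u2):
    o1,d1=ray(c1,u1);o2,d2=ray(c2,u2)
    s=np.linalg.lstsq(np.c_[d1,-d2],o2-o1,rcond=None)[0]
    a,b=o1+s[0]*d1,o2+s[1]*d2; return (a+b)/2,np.linalg.norm(a-b)
def proj(c,P): return cv2.projectPoints(np.array(P,float).reshape(-1,1,3),np.array(c["rvec"],float),np.array(c["tvec"],float),np.array(c["K"],float),np.array(c["dist"],float))[0].reshape(-1,2)
def blobs(m,mn=10):
    n,l,s,ce=cv2.connectedComponentsWithStats(m.astype(np.uint8)); return [(s[i,4],ce[i].round(1).tolist(),s[i,:4].tolist()) for i in range(1,n) if s[i,4]>=mn]
E
python3 - <<'E'
from h import *
T=r.capture("top");S=r.capture("side")
for n,c,(x0,y0,x1,y1) in (("T",T,(200,95,385,250)),("S",S,(270,145,350,240))):
    im=c["image"].astype(int); sub=np.zeros(im.shape[:2],bool); sub[y0:y1,x0:x1]=1
    B,G,R=im[...,0],im[...,1],im[...,2]
    red=sub&(R>110)&(G<70)&(B<70); print(n,"red",blobs(red,15))
    dk=sub&(im.max(2)<55); print(n,"dark",blobs(dk,8))
for z,uv in ((.174,(298,234)),(.179,(350,160)),(.173,(293,213))): print(onz(T,uv,z).round(4))
for uv in ((207,221),(370,230),(373,113),(215,105)): print("corner",onz(T,uv,.17).round(4))
a=cv2.resize(T["image"][150:245,270:365],None,fx=6,fy=6,interpolation=cv2.INTER_CUBIC);cv2.imwrite("pics/tc.png",a)
b=cv2.resize(S["image"][145:240,270:360],None,fx=6,fy=6,interpolation=cv2.INTER_CUBIC);cv2.imwrite("pics/sc.png",b)
cv2.imwrite("pics/both.png",cv2.resize(np.hstack([a[:570,:400*1],b[:570,:400]]),(800,570)))
E
```

```text
T red [(np.int32(595), [323.4, 198.4], [294, 157, 63, 81]), (np.int32(62), [345.8, 230.0], [324, 229, 45, 3])]
T dark []
S red [(np.int32(297), [303.0, 186.3], [287, 169, 34, 37]), (np.int32(229), [335.8, 197.9], [326, 185, 21, 32]), (np.int32(41), [341.5, 218.8], [339, 211, 5, 17])]
S dark [(np.int32(37), [291.2, 162.7], [290, 158, 4, 11]), (np.int32(28), [331.5, 168.9], [330, 163, 4, 12]), (np.int32(71), [336.2, 206.1], [333, 200, 7, 13]), (np.int32(50), [328.2, 227.5], [323, 217, 8, 22]), (np.int32(30), [294.8, 230.5], [281, 222, 28, 18]), (np.int32(9), [293.3, 236.7], [290, 234, 8, 6]), (np.int32(8), [300.1, 237.1], [297, 235, 7, 5])]
[ 0.4225 -0.0178  0.174 ]
[ 0.604  -0.1496  0.179 ]
[ 0.4743 -0.0066  0.173 ]
corner [0.4577 0.2036 0.17  ]
corner [ 0.4303 -0.1939  0.17  ]
corner [ 0.7279 -0.2137  0.17  ]
corner [0.7535 0.1861 0.17  ]
```

View pics/tc.png

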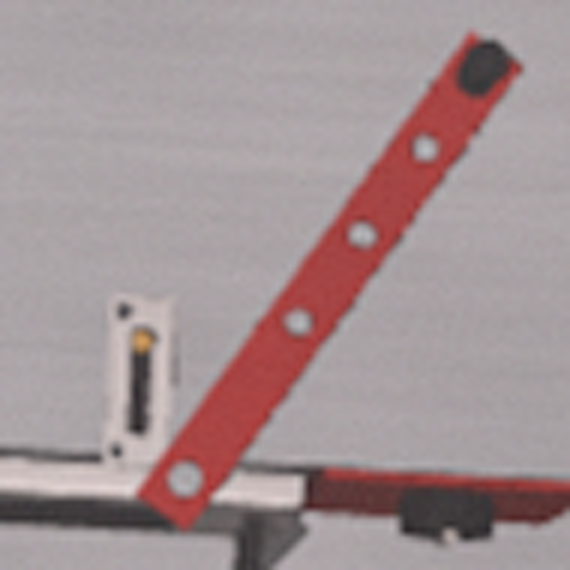

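View pics/sc.png

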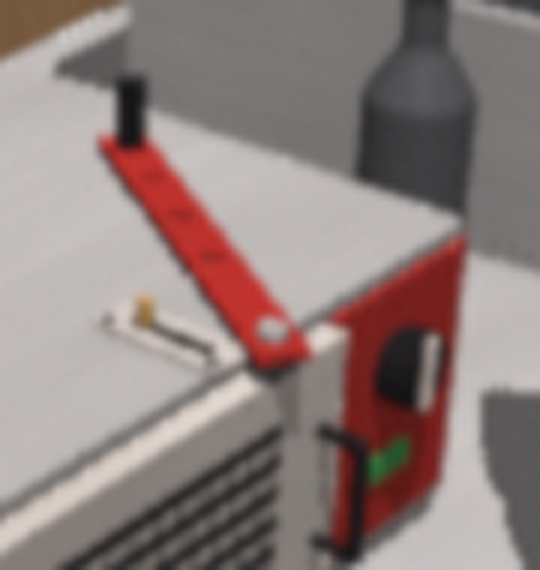

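The top crop shows the pivot rivet at (186,479), holes at (298,322), (362,235) and (425,148), the knob at (484,65) and the peg at (142,342), near the back of its slot. In the side crop the knob is at (131,112), the peg top at (145,300) and the pivot at (272,328).

```bash
python3 - <<'E'
from h import *
T=r.capture("top");S=r.capture("side")
t=lambda x,y:((x+.5)/6-.5+270,(y+.5)/6-.5+150)
s=lambda x,y:((x+.5)/6-.5+270,(y+.5)/6-.5+145)
for n,a,b in (("pivot",(186,479),(272,328)),("h80",(298,322),(211,256)),("h125",(362,235),(180,215)),("h170",(425,148),(152,176)),("knobtop",(488,55),(131,80)),("knobmid",(484,66),(131,112)),("peg",(142,340),(145,299))):
    P,e=tri(T,t(*a),S,s(*b)); print(n,P.round(4),"miss",round(e,4),"z.179",onz(T,t(*a),.179).round(4))
print("peg z.186",onz(T,t(142,340),.186).round(4))
print("plate corners",[onz(T,t(*p),.173).round(4).tolist() for p in ((111,296),(174,298),(167,464),(104,460))])
# cabinet yaw from corners
c=[onz(T,p,.17)[:2] for p in ((207,221),(370,230),(373,113),(215,105))]
for a,b in ((0,1),(3,2)): d=c[a]-c[b]; print("yaw",np.degrees(np.arctan2(-d[0],d[1])),np.linalg.norm(d))
E
```

```text
pivot [ 0.4335 -0.0235  0.1823] miss 0.0018 z.179 [ 0.433 -0.024  0.179]
h80 [ 0.4972 -0.0706  0.1781] miss 0.0012 z.179 [ 0.4966 -0.0708  0.179 ]
h125 [ 0.5331 -0.0976  0.1778] miss 0.0015 z.179 [ 0.5322 -0.0978  0.179 ]
h170 [ 0.5689 -0.1246  0.178 ] miss 0.001 z.179 [ 0.5682 -0.1247  0.179 ]
knobtop [ 0.5986 -0.1467  0.2139] miss 0.0006 z.179 [ 0.6071 -0.152   0.179 ]
knobmid [ 0.5986 -0.1474  0.1964] miss 0.0009 z.179 [ 0.6025 -0.1502  0.179 ]
peg [ 0.4895 -0.0068  0.1853] miss 0.0011 z.179 [ 0.49   -0.0073  0.179 ]
peg z.186 [ 0.4889 -0.0071  0.186 ]
plate corners [[0.5093, 0.0049, 0.173], [0.5082, -0.0208, 0.173], [0.4399, -0.0167, 0.173], [0.4419, 0.0088, 0.173]]
yaw -3.931790625337307 0.3984983370640642
yaw -3.666692152842533 0.4005712277772902
```

```bash
cat >> h.py <<'E'
def go(P,yaw):
    "dp (mm) and roll (rad) from the standing pose to world TCP P (m), tool yaw (deg)"
    s=r.get_state(); y=np.radians(s["eef_rot"][2]); d=(np.array(P)-s["tcp_pos"])*1000
    X=np.array([np.cos(y),np.sin(y)]);Y=np.array([np.sin(y),-np.cos(y)])
    dy=(yaw-s["eef_rot"][2]+180)%360-180
    print("dp",[round(float(v),1) for v in (X@d[:2],Y@d[:2],-d[2])],"roll",round(float(-np.radians(dy)),3))
psi=np.radians(-3.8); Rc=np.array([[np.cos(psi),-np.sin(psi)],[np.sin(psi),np.cos(psi)]])
peg=np.array([.4892,-.007]); piv0=np.array([.4334,-.0236]); org=piv0-Rc@[0,-.04]
def pivot(th): return org+Rc@[-.19*np.sin(th),.15-.19*np.cos(th)]
def knob(th,bar,lift=0):
    "knob mid (grasp height 10 mm above it) in world: door angle, bar heading deg, lift rad"
    b=np.radians(bar); d=np.array([np.cos(b),np.sin(b)])
    h=.205*np.cos(lift)-.033*np.sin(lift); return np.r_[pivot(th)+d*h,.174+.205*np.sin(lift)+.033*np.cos(lift)]
def seat(dist=.125,lift=0):
    from scipy.optimize import brentq
    th=brentq(lambda t:np.linalg.norm(peg-pivot(t))-dist*np.cos(lift),.1,.8); d=peg-pivot(th)
    return th,np.degrees(np.arctan2(d[1],d[0]))
E
python3 - <<'E'
from h import *
print(org,"seat",seat(),"knob seat",knob(*seat()),seat(lift=.1))
k=knob(0,-37); print("knob now",k)
for th,b,l in ((.0,-37,.15),(.2,-37,.15),(.42,-34,.15),(.42,-15,.15),(.42,-2,.15)): print(th,b,knob(th,b,l).round(4))
go([k[0],k[1],.30],143)
E
```

```text
[0.43605096 0.01631206] seat (0.37865550021884375, np.float64(-0.680439698205584)) knob seat [ 0.56919436 -0.00795005  0.207     ] (0.37503552111911886, np.float64(-0.5479840438597312))
knob now [ 0.59712028 -0.14697208  0.207     ]
0.0 -37 [ 0.5913 -0.1426  0.2373]
0.2 -37 [ 0.5539 -0.1363  0.2373]
0.42 -34 [ 0.5211 -0.1126  0.2373]
0.42 -15 [ 0.5482 -0.0532  0.2373]
0.42 -2 [ 0.5548 -0.0089  0.2373]
dp [-537.6, 376.2, -59.8] roll 0.912
```

Call:
send_rows --steps '[{"dp": [-10, 8, -45], "roll": 0.1, "jaw": 100}, {"dp": [-50, 36, -60], "roll": 0.25, "jaw": 100}, {"dp": [-100, 70, -60], "roll": 0.4, "jaw": 100}, {"dp": [-150, 105, -60], "roll": 0.55, "jaw": 100}, {"dp": [-200, 140, -60], "roll": 0.7, "jaw": 100}]' --newtons 20

```text
time_s: 0.92
tcp_pos: [0.3344, -0.4621, 0.3007]
eef_rot: [-180.0, 0.0, 154.8]
contact_force: [1.2, -1.0, 0.3]
gripper_width: 0.0878
gripper_force: 0.0
```

```bash
python3 - <<'E'
from h import *
k=knob(0,-37); go([k[0],k[1],.30],143); print(r.get_state()["tcp_pos"])
E
```

```text
dp [-103.7, 397.0, 0.7] roll 0.206
[ 0.33438131 -0.46210697  0.30073915]
```

Call:
send_rows --steps '[{"dp": [-15, 55, 0], "roll": 0.05, "jaw": 100}, {"dp": [-30, 110, 0], "roll": 0.1, "jaw": 100}, {"dp": [-45, 165, 0], "roll": 0.15, "jaw": 100}, {"dp": [-58, 220, 0], "roll": 0.2, "jaw": 100}, {"dp": [-70, 275, 0], "roll": 0.2, "jaw": 100}]'

```text
time_s: 1.55
tcp_pos: [0.5136, -0.242, 0.3008]
eef_rot: [180.0, 0.0, 143.6]
contact_force: [0.3, -0.5, -0.1]
gripper_width: 0.0877
gripper_force: 0.0
```

```bash
python3 - <<'E'
from h import *
k=knob(0,-37); go([k[0],k[1],.25],143); print(r.get_state()["tcp_pos"])
E
```

```text
dp [-10.9, 126.0, 50.8] roll 0.011
[ 0.51360189 -0.2419532   0.30078049]
```

Call:
send_rows --steps '[{"dp": [-4, 50, 0], "roll": 0.01, "jaw": 100}, {"dp": [-8, 90, 0], "roll": 0.01, "jaw": 100}, {"dp": [-11, 118, 10], "roll": 0.01, "jaw": 100}, {"dp": [-11, 126, 35], "roll": 0.01, "jaw": 100}, {"dp": [-11, 126, 50], "roll": 0.01, "jaw": 100}]'

```text
time_s: 2.17
tcp_pos: [0.5957, -0.1483, 0.2484]
eef_rot: [-179.9, -0.1, 143.1]
contact_force: [0.6, 0.4, -0.3]
gripper_width: 0.0878
gripper_force: 0.0
```

```bash
python3 - <<'E'
from h import *
k=knob(0,-37); go([k[0],k[1],.202],143); print(r.get_state()["tcp_pos"])
c=r.capture("wrist"); cv2.imwrite("pics/w1.png",c["image"]); print(proj(c,[np.r_[k[:2],.215],np.r_[peg,.186],np.r_[knob(0,-37)[:2]*0+[.5328,-.0977],.179]]).round(0))
E
```

```text
dp [-0.4, 1.9, 46.4] roll 0.002
[ 0.59568023 -0.14828571  0.24839598]
[[283. 248.]
 [366. -49.]
 [284. 113.]]
```

View pics/w1.png

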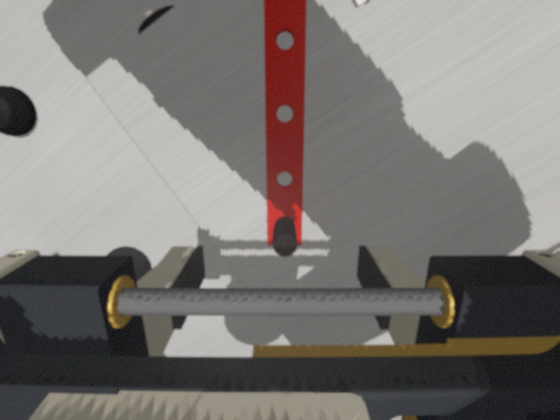

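The knob top shows at (284,245) and the middle hole at (285,114), within 3 px of where I predicted them. I'll go down and grasp.

Call:
send_rows --steps '[{"dp": [0, 2, 15], "roll": 0, "jaw": 100}, {"dp": [0, 2, 35], "roll": 0, "jaw": 60}, {"dp": [0, 2, 46], "roll": 0, "jaw": 40}, {"dp": [0, 2, 46], "roll": 0, "jaw": 5}, {"dp": [0, 2, 46], "roll": 0, "jaw": 5}]' --newtons 25

```text
time_s: 2.85
tcp_pos: [0.5978, -0.1473, 0.2054]
eef_rot: [180.0, 0.1, 143.1]
contact_force: [-0.2, -0.3, -0.4]
gripper_width: 0.0531
gripper_force: 0.0
```

Call:
send_rows --steps '[{"dp": [0, 0, 0], "roll": 0, "jaw": 5}, {"dp": [0, 0, 0], "roll": 0, "jaw": 5}, {"dp": [0, 0, 0], "roll": 0, "jaw": 5}]'

```text
time_s: 3.22
tcp_pos: [0.5975, -0.147, 0.2048]
eef_rot: [180.0, 0.0, 143.1]
contact_force: [-1.1, 0.5, -0.3]
gripper_width: 0.0234
gripper_force: 0.0
```

Call:
send_rows --steps '[{"dp": [0, 0, 3], "roll": 0, "jaw": 5}, {"dp": [0, 0, 3], "roll": 0, "jaw": 5}, {"dp": [0, 0, 3], "roll": 0, "jaw": 5}]'

```text
time_s: 3.6
tcp_pos: [0.5978, -0.1471, 0.2024]
eef_rot: [180.0, 0.1, 143.1]
contact_force: [-1.0, 1.1, 5.4]
gripper_width: 0.0156
gripper_force: 25.0
```

```bash
python3 - <<'E'
from h import *
s=r.get_state(); z0=s["tcp_pos"][2]; print(s["tcp_pos"],s["gripper_width"],s["gripper_force"],s["contact_force"],knob(0,-37))
dz=lambda k:k+[0,0,z0-.207]
for a in ((0,-37,.15),(.2,-37,.15),(.4,-36,.15)):
    go(dz(knob(*a)),a[1]+180)
E
```

```text
[ 0.59779617 -0.14714918  0.2023681 ] 0.01562704993388589 25.000629723072052 [-0.98353973  1.10478595  5.41511399] [ 0.59712028 -0.14697208  0.207     ]
dp [7.9, -0.3, -30.3] roll 0.002
dp [41.6, -17.7, -30.3] roll 0.002
dp [78.1, -24.6, -30.3] roll -0.016
```

Call:
send_rows --steps '[{"dp": [2, 0, -8], "roll": 0, "jaw": 5}, {"dp": [4, 0, -16], "roll": 0, "jaw": 5}, {"dp": [6, 0, -24], "roll": 0, "jaw": 5}, {"dp": [8, 0, -30], "roll": 0, "jaw": 5}, {"dp": [12, -2, -30], "roll": 0, "jaw": 5}]'

```text
time_s: 4.22
tcp_pos: [0.5874, -0.1416, 0.2326]
eef_rot: [179.9, 0.1, 143.1]
contact_force: [4.7, -3.5, 0.3]
gripper_width: 0.0151
gripper_force: 25.0
```

```bash
python3 - <<'E'
from h import *
s=r.get_state(); print(s["contact_force"],s["gripper_width"])
dz=lambda k:k+[0,0,-.0046]
for a in ((.1,-37,.15),(.2,-37,.15),(.3,-36,.15),(.4,-36,.15)):
    go(dz(knob(*a)),a[1]+180)
E
```

```text
[ 4.70117892 -3.54990617  0.32990127] 0.015063295184372051
dp [12.6, -8.0, -0.1] roll 0.002
dp [29.9, -15.9, -0.1] roll 0.002
dp [47.9, -18.6, -0.1] roll -0.016
dp [66.4, -22.8, -0.1] roll -0.016
```

Call:
send_rows --steps '[{"dp": [6, -4, 0], "roll": 0, "jaw": 5}, {"dp": [12, -8, 0], "roll": 0, "jaw": 5}, {"dp": [18, -11, 0], "roll": 0, "jaw": 5}, {"dp": [24, -14, 0], "roll": 0, "jaw": 5}, {"dp": [30, -16, 0], "roll": 0, "jaw": 5}]'

```text
time_s: 4.85
tcp_pos: [0.5535, -0.1365, 0.2322]
eef_rot: [180.0, 0.1, 143.1]
contact_force: [4.7, -4.2, -0.3]
gripper_width: 0.0158
gripper_force: 25.0
```

Call:
send_rows --steps '[{"dp": [6, -1, 0], "roll": 0, "jaw": 5}, {"dp": [12, -2, 0], "roll": 0, "jaw": 5}, {"dp": [18, -3, 0], "roll": 0, "jaw": 5}, {"dp": [24, -5, 0], "roll": 0, "jaw": 5}, {"dp": [30, -6, 0], "roll": 0, "jaw": 5}]'

```text
time_s: 5.48
tcp_pos: [0.526, -0.1233, 0.2323]
eef_rot: [180.0, 0.1, 143.1]
contact_force: [4.6, -3.6, 0.4]
gripper_width: 0.0151
gripper_force: 25.0
```

```bash
python3 - <<'E'
from h import *
s=r.get_state(); print(s["contact_force"],s["gripper_width"])
dz=lambda k:k+[0,0,-.0046]
print(seat(lift=.15))
th=seat(lift=.15)[0]
for a in ((th,-36,.15),(th,-28,.15),(th,-20,.15),(th,-12,.15),(th,-6,.15),(*seat(lift=.15),.15)):
    go(dz(knob(*a)),a[1]+180)
E
```

```text
[ 4.61431653 -3.64619407  0.42392765] 0.015133461732115768
(0.3705220792794723, np.float64(-0.38242935046079163))
dp [0.8, 0.4, -0.4] roll -0.015
dp [3.2, 27.9, -0.4] roll -0.155
dp [9.4, 54.8, -0.4] roll -0.295
dp [19.2, 80.6, -0.4] roll -0.434
dp [28.9, 98.9, -0.4] roll -0.539
dp [39.6, 115.0, -0.4] roll -0.637
```

Call:
send_rows --steps '[{"dp": [2, 14, 0], "roll": -0.08, "jaw": 5}, {"dp": [3, 28, 0], "roll": -0.155, "jaw": 5}, {"dp": [6, 41, 0], "roll": -0.225, "jaw": 5}, {"dp": [9, 55, 0], "roll": -0.295, "jaw": 5}, {"dp": [14, 68, 0], "roll": -0.365, "jaw": 5}]'

```text
time_s: 6.1
tcp_pos: [0.5557, -0.0596, 0.2318]
eef_rot: [180.0, 0.1, 164.1]
contact_force: [5.3, -2.0, -0.8]
gripper_width: 0.0153
gripper_force: 25.0
```

```bash
python3 - <<'E'
from h import *
s=r.get_state(); print(s["contact_force"],s["gripper_width"])
dz=lambda k:k+[0,0,-.0046]
th=seat(lift=.15)[0]
for a in ((th,-12,.15),(th,-6,.15),(*seat(lift=.15),.15)):
    go(dz(knob(*a)),a[1]+180)
E
```

```text
[ 5.3405696  -2.02537258 -0.78970382] 0.015252616346829468
dp [0.1, 12.8, -0.8] roll -0.067
dp [2.6, 33.4, -0.8] roll -0.172
dp [6.8, 52.3, -0.8] roll -0.27
```

Call:
send_rows --steps '[{"dp": [0, 13, -1], "roll": -0.067, "jaw": 5}, {"dp": [1, 24, -1], "roll": -0.12, "jaw": 5}, {"dp": [3, 34, -1], "roll": -0.172, "jaw": 5}, {"dp": [4.5, 44, -1], "roll": -0.22, "jaw": 5}, {"dp": [6.8, 52.3, -1], "roll": -0.27, "jaw": 5}]'

```text
time_s: 6.72
tcp_pos: [0.5631, -0.0073, 0.2326]
eef_rot: [180.0, 0.0, 179.7]
contact_force: [4.5, 0.7, -0.9]
gripper_width: 0.0152
gripper_force: 25.0
```

Call:
send_rows --steps '[{"dp": [0, 0, 0], "roll": 0, "jaw": 5}]'

```text
time_s: 6.85
tcp_pos: [0.5631, -0.0072, 0.2327]
eef_rot: [180.0, 0.0, 179.6]
contact_force: [4.5, -0.1, -1.0]
gripper_width: 0.0154
gripper_force: 25.0
```

```bash
python3 - <<'E'
from h import *
s=r.get_state(); print(s["contact_force"],s["gripper_width"],s["tcp_pos"])
T=r.capture("top"); S=r.capture("side");W=r.capture("wrist")
print("peg px",proj(T,[np.r_[peg,.186]]),proj(S,[np.r_[peg,.186]]),proj(W,[np.r_[peg,.186]]))
a=cv2.resize(T["image"][170:270,260:330],(400,571),interpolation=cv2.INTER_CUBIC)
b=cv2.resize(W["image"],(400,300))
o=np.zeros((571,800,3),np.uint8);o[:,:400]=a;o[:300,400:]=b
c=S["image"][160:227,265:365];o[303:571,400:]=cv2.resize(c,(400,268),interpolation=cv2.INTER_CUBIC)
cv2.imwrite("pics/m2.png",o)
E
```

```text
[ 4.50865414 -0.14089923 -1.03385548] 0.015395148449243693 [ 0.5631359  -0.00722665  0.23265833]
peg px [[293.22672877 206.1203978 ]] [[294.07856598 194.19867461]] [[279.29834297 124.23200088]]
```

View pics/m2.png

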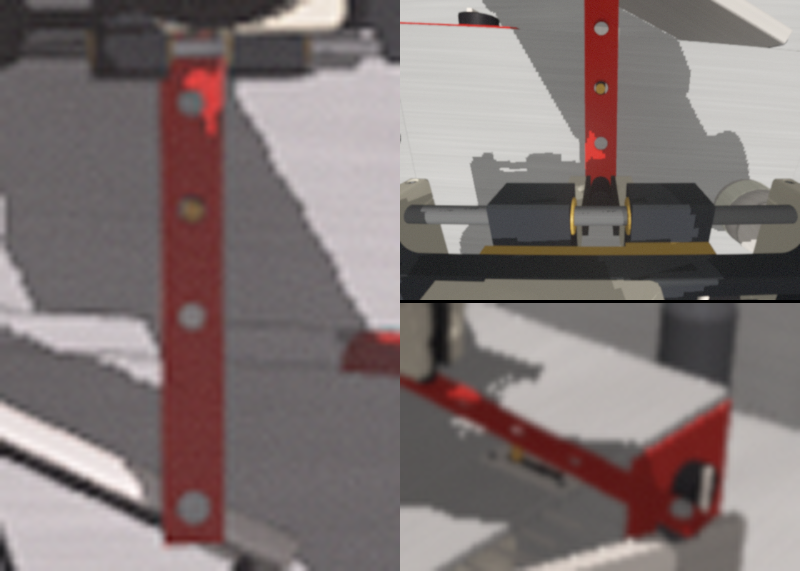

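The brass peg shows through the middle hole in both the top view (crop 192,209) and the wrist view (600,88), and the door is open. Next I'll lower the bar along its arc.

```bash
python3 - <<'E'
from h import *
dz=lambda k:k+[0,0,-.0046]
for l in (.12,.1,.08,.06,.04,.02,0): print(l,end=" "); a=seat(lift=l); go(dz(knob(*a,l)),a[1]+180)
W=r.capture("wrist"); im=W["image"].astype(int); B,G,R=im[...,0],im[...,1],im[...,2]
red=((R>60)&(G<.45*R)&(B<.45*R)).astype(np.uint8); red[250:]=0
cs,h=cv2.findContours(red,cv2.RETR_CCOMP,cv2.CHAIN_APPROX_NONE)
for c,hh in zip(cs,h[0]):
    if hh[3]>=0 and cv2.contourArea(c)>30:
        (x,y),rad=cv2.minEnclosingCircle(c); m=cv2.moments(c); u=(m["m10"]/m["m00"],m["m01"]/m["m00"]); print("hole",np.round(u,1),round(rad,1),cv2.contourArea(c),[onz(W,u,z)[:2].round(4).tolist() for z in (.193,.198)])
br=(R>90)&(R-B>50)&(G>.5*R); br[250:]=0; print([(x,onz(W,x[1],.186).round(4)) for x in blobs(br,8)])
E
```

```text
0.12 dp [-1.6, 0.2, 5.9] roll -0.0
0.1 dp [-2.5, 0.2, 9.9] roll 0.001
0.08 dp [-3.3, 0.1, 14.0] roll 0.002
0.06 dp [-4.0, 0.1, 18.0] roll 0.002
0.04 dp [-4.8, 0.0, 22.1] roll 0.003
0.02 dp [-5.5, -0.0, 26.1] roll 0.003
0 dp [-6.2, -0.0, 30.2] roll 0.003
hole [281.3 200.1] 11.0 334.0 [[0.5345, -0.0063], [0.533, -0.0063]]
hole [281.2 122.8] 11.4 348.5 [[0.488, -0.006], [0.4878, -0.006]]
hole [281.5  39.4] 11.6 374.0 [[0.4445, -0.0055], [0.4455, -0.0055]]
[((np.int32(22), [258.0, 15.5], [258, 5, 1, 22]), array([ 0.4311, -0.0182,  0.186 ])), ((np.int32(17), [305.0, 35.0], [305, 27, 1, 17]), array([0.441 , 0.0076, 0.186 ])), ((np.int32(192), [43.0, 33.4], [0, 31, 91, 6]), array([ 0.4374, -0.1399,  0.186 ])), ((np.int32(24), [103.5, 37.0], [92, 37, 24, 1]), array([ 0.4402, -0.1053,  0.186 ])), ((np.int32(33), [133.0, 38.5], [117, 38, 33, 2]), array([ 0.4414, -0.0887,  0.186 ])), ((np.int32(10), [157.1, 38.3], [154, 38, 8, 2]), array([ 0.4416, -0.075 ,  0.186 ])), ((np.int32(30), [304.0, 102.5], [304, 88, 1, 30]), array([0.4769, 0.0075, 0.186 ])), ((np.int32(158), [280.5, 124.4], [275, 117, 12, 16]), array([ 0.4893, -0.0064,  0.186 ])), ((np.int32(35), [259.0, 154.0], [259, 137, 1, 35]), array([ 0.5069, -0.0198,  0.186 ])), ((np.int32(19), [303.0, 168.0], [303, 159, 1, 19]), array([0.5158, 0.0074, 0.186 ])), ((np.int32(12), [273.3, 203.4], [272, 198, 6, 11]), array([ 0.5388, -0.0115,  0.186 ])), ((np.int32(22), [302.0, 227.5], [302, 217, 1, 22]), array([0.5556, 0.0073, 0.186 ]))]
```

Call:
send_rows --steps '[{"dp": [-1.5, 0.3, 3], "roll": 0, "jaw": 5}, {"dp": [-2.3, 0.3, 6], "roll": 0, "jaw": 5}, {"dp": [-2.8, 0.3, 8], "roll": 0, "jaw": 5}, {"dp": [-3.3, 0.3, 10], "roll": 0, "jaw": 5}, {"dp": [-3.7, 0.3, 12], "roll": 0, "jaw": 5}]'

```text
time_s: 7.68
tcp_pos: [0.5666, -0.0079, 0.2204]
eef_rot: [-180.0, -0.0, 179.5]
contact_force: [5.0, -0.3, 1.5]
gripper_width: 0.0155
gripper_force: 25.0
```

Call:
send_rows --steps '[{"dp": [-0.4, 0, 2], "roll": 0, "jaw": 5}, {"dp": [-0.8, 0, 4], "roll": 0, "jaw": 5}, {"dp": [-0.8, 0, 4], "roll": 0, "jaw": 5}]'

```text
time_s: 8.05
tcp_pos: [0.5674, -0.0078, 0.2164]
eef_rot: [-180.0, -0.0, 179.5]
contact_force: [4.1, -0.2, 1.1]
gripper_width: 0.0154
gripper_force: 25.0
```

Call:
send_rows --steps '[{"dp": [-0.7, 0, 3], "roll": 0, "jaw": 5}, {"dp": [-1.3, 0, 6], "roll": 0, "jaw": 5}, {"dp": [-1.9, 0, 9], "roll": 0, "jaw": 5}, {"dp": [-2.2, 0, 11], "roll": 0, "jaw": 5}, {"dp": [-2.2, 0, 11], "roll": 0, "jaw": 5}]'

```text
time_s: 8.68
tcp_pos: [0.5696, -0.0078, 0.2053]
eef_rot: [-180.0, -0.0, 179.5]
contact_force: [3.7, 0.4, 0.4]
gripper_width: 0.0153
gripper_force: 25.0
```

Call:
send_rows --steps '[{"dp": [-0.4, 0, 2], "roll": 0, "jaw": 5}, {"dp": [-0.5, 0, 3], "roll": 0, "jaw": 5}, {"dp": [-0.5, 0, 3], "roll": 0, "jaw": 5}]'

```text
time_s: 9.05
tcp_pos: [0.5703, -0.0078, 0.2028]
eef_rot: [-180.0, 0.0, 179.5]
contact_force: [4.4, -0.6, 3.3]
gripper_width: 0.0152
gripper_force: 25.0
```

```bash
python3 - <<'E'
from h import *
s=r.get_state(); print(s["contact_force"],s["tcp_pos"])
W=r.capture("wrist"); S=r.capture("side");T=r.capture("top")
o=np.zeros((480,800,3),np.uint8);o[:,:400]=cv2.resize(W["image"][60:300,180:380],(400,480))
o[:268,400:]=cv2.resize(S["image"][160:227,265:365],(400,268),interpolation=cv2.INTER_CUBIC)
o[270:480,400:]=cv2.resize(T["image"][180:250,250:383],(400,210),interpolation=cv2.INTER_CUBIC)
cv2.imwrite("pics/m3.png",o)
E
```

```text
[ 4.3577894  -0.58377978  3.27581039] [ 0.57033759 -0.00783625  0.20279459]
```

View pics/m3.png

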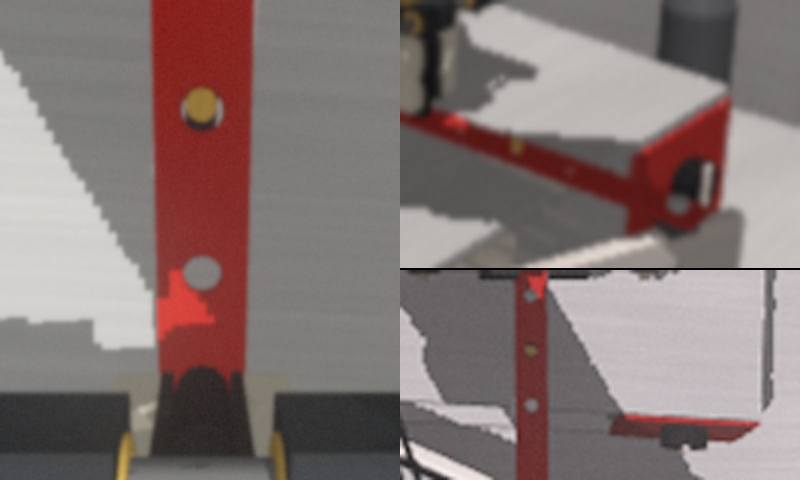

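The peg stands up through the middle hole (wrist crop 202,107), and the bar is back at its level grasp height. I'll ease the door load onto the peg, then release.

Call:
send_rows --steps '[{"dp": [-0.7, 0, 0.5], "roll": 0, "jaw": 5}, {"dp": [-1.4, 0, 1], "roll": 0, "jaw": 5}, {"dp": [-2, 0, 1], "roll": 0, "jaw": 5}, {"dp": [-2, 0, 1], "roll": 0, "jaw": 5}]'

```text
time_s: 9.7
tcp_pos: [0.5708, -0.0081, 0.2021]
eef_rot: [-180.0, -0.1, 179.5]
contact_force: [-2.7, 1.6, 10.9]
gripper_width: 0.0153
gripper_force: 25.0
```

Call:
send_rows --steps '[{"dp": [0.4, 0, -0.5], "roll": 0, "jaw": 5}, {"dp": [0.4, 0, -0.5], "roll": 0, "jaw": 30}, {"dp": [0.4, 0, -0.5], "roll": 0, "jaw": 60}, {"dp": [0.4, 0, -0.5], "roll": 0, "jaw": 60}, {"dp": [0.4, 0, -0.5], "roll": 0, "jaw": 60}]'

```text
time_s: 10.32
tcp_pos: [0.5715, -0.0079, 0.2017]
eef_rot: [-180.0, -0.0, 179.5]
contact_force: [0.0, 0.5, -0.2]
gripper_width: 0.0487
gripper_force: 0.0
```

Call:
send_rows --steps '[{"dp": [0, 0, 0], "roll": 0, "jaw": 60}, {"dp": [0, 0, 0], "roll": 0, "jaw": 60}, {"dp": [0, 0, -6], "roll": 0, "jaw": 60}, {"dp": [0, 0, -15], "roll": 0, "jaw": 60}, {"dp": [0, 0, -30], "roll": 0, "jaw": 60}]'

```text
time_s: 10.95
tcp_pos: [0.5717, -0.0079, 0.2329]
eef_rot: [-180.0, -0.0, 179.5]
contact_force: [-0.4, -0.3, 0.6]
gripper_width: 0.0522
gripper_force: 0.0
```

Call:
send_rows --steps '[{"dp": [0, 0, -30], "roll": 0, "jaw": 60}, {"dp": [0, 0, -60], "roll": 0, "jaw": 60}, {"dp": [0, 0, -80], "roll": 0, "jaw": 60}, {"dp": [0, 0, -80], "roll": 0, "jaw": 60}, {"dp": [0, 0, -80], "roll": 0, "jaw": 60}]'

```text
time_s: 11.58
tcp_pos: [0.5714, -0.0078, 0.3119]
eef_rot: [180.0, -0.0, 179.5]
contact_force: [-0.1, -0.3, -0.0]
gripper_width: 0.0524
gripper_force: 0.0
```

```bash
python3 - <<'E'
from h import *
W=r.capture("wrist"); S=r.capture("side");T=r.capture("top")
o=np.zeros((480,800,3),np.uint8);o[:,:400]=cv2.resize(W["image"][40:280,180:380],(400,480))
o[:268,400:]=cv2.resize(S["image"][150:217,265:365],(400,268),interpolation=cv2.INTER_CUBIC)
o[270:480,400:]=cv2.resize(T["image"][100:275,200:460],(312,210)).copy() if 0 else cv2.resize(T["image"][100:275,150:483],(400,210))
cv2.imwrite("pics/m4.png",o)
E
```

```text
(no output)
```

View pics/m4.png

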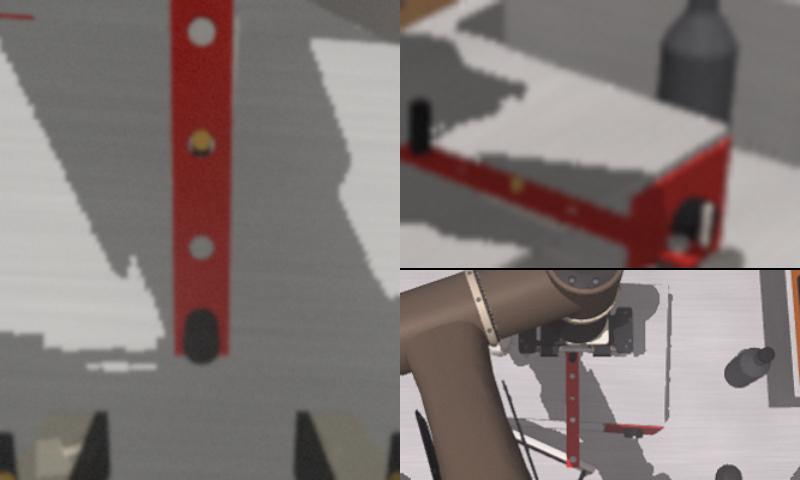

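The bar lies level with the peg up through its middle hole (wrist crop 201,142). The door is held open and the gripper is clear of everything.

```bash
python3 -c "
from plant import r
print(r.close_job())"
```

```text
the job is handed in; nothing more can be done
None
```

The vent door is propped open: the stay bar's middle hole is down over the brass peg, the gripper has let go and is clear of it, and I handed the job in after about 12 s of the 72 s allowed (no verdict was returned).

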